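# Vent the pressure canister and find which way its cap unscrews

### The arm

A 6-joint arm with a two-finger parallel gripper is mounted at the origin on a cart in front of the work surface, level with it; the furniture and walls round the work are solid. World frame = base frame: x ahead of the robot, y to its left, z up, the work surface at z = 0. Lengths are in m, angles in degrees, forces in N, time in s.
With the tool pointing down it reaches from about 0.4 to 0.825 m from the base axis. Payload 7 kg.
Tool frame: the origin (TCP) lies on the centre line of the jaws, within the pads' length; the fingertips stand 19 mm ahead of it and the grasp point (between the pads) is the TCP; z points along the fingers, y is the line along which they close (so a half turn about z gives the same grasp; the last joint's range is limited). The gripper opens to 88 mm and grips with 3 to 60 N. Pads are 19 mm wide; open, the fingers measure 130 mm over their backs; the gripper's body (78 mm by 193 mm) begins 47 mm behind the grasp point.
Start: joints at [93.341, 20.546, 0.682, 0, -70.136, -16.507], TCP at [0.154, 0.657, 0.246] pointing down, gripper open.
Joint ranges: [-176.03, 176.03], [-82.01, 121.73], [-58.28, 71.71], [-173.87, 95.51], [-174.79, -0.11], [-173.66, 173.66]. Speed limits (degrees/s): [136.94, 136.94, 172.46, 180, 180, 180].

### API

Orientations are given as [roll, pitch, yaw] about the fixed x, y, z axes, in that order (R = Rz(yaw) Ry(pitch) Rx(roll)).
In Python, from plant import get_state, capture, close_job gives the robot as it stands.
- The arm moves only by the tool apply_moves, never from a script. Its argument "targets" is a list of rows, each a list of 7 numbers: the opening, from 0 (shut) to 1 (fully open), then the shift along the tool's x, y, z normalised to -1 to 1, where 1 is 1000 mm, then the turn, a rotation vector about the tool's x, y, z normalised to -1 to 1, where 1 is 90 degrees. In form: [[claw, tx, ty, tz, ax, ay, az], ...]. A call has 1 to 20 rows; each row shifts and turns the commanded pose from where the row before left it, along the tool's axes as they then stand; what a row does not reach is not made up. A row lasts 1/12 s, in which the tool goes at most 41.7 mm and 7.16 degrees, less where a joint would pass 70% of its speed; a pose out of reach is approached as far as the arm can. A call with a number of a shift or a turn outside -1 to 1 is refused whole. A call with a gripper value outside its range is refused whole. The fingers move at their own pace and stop on an object; "newtons" is the grip in N (left out, the last holds). Time passes only in rows, so rows that do not move let the fingers close. It gives the time, the measured TCP pose, the force, the opening and the grip force at its end, in the units of the state.
- get_state(): the state, without advancing time (a new reading comes with each control period).
- capture(name): name is "scene" or "top"; returns a dict with "frame" (480x640x3 uint8, red, green, blue), "range_z" (480x640 float32, m along the optical axis (not along the pixel's ray), 0 where there is no reading), "camera_matrix" (3x3 intrinsics, pixels), "k1" (the pictures are not rectified: a ray, as slopes to the right and down, at radius r is drawn at 1 + k1 r^2 times it, then the intrinsics apply), "T" (4x4, takes a point from camera to world coordinates). Camera axes: x right, y down, z forward; pixel columns grow to the right and rows downward; lengths in m; the calibration is good to about 2 mm. A picture is of the moment at which its call begins.
- close_job(): hands the job in; it is judged then, once.
The state is a dict: "time_s": time; "joints": joint angles; "qd": joint speeds; "joint_torque": joint torques, N m; "tcp_pos": TCP position; "eef_rot": TCP orientation; "contact_force": force on the tool from outside, world axes, zero at the start; "moment": the same for the moment, N m; "gripper_width": finger opening in m; "gripper_force": force on a finger pad.
Only numpy, scipy, OpenCV 4.12 (cv2) and the standard library are available. Lean on these libraries where they do the work, as an engineer would, in place of code of your own. Each camera call takes 0.05 s, during which the arm holds its last target. There are 200 camera calls.

### The job

Let the pressure out of the steel canister first by pushing the sprung plunger on its side column all the way down; then take off the canister's black cap. Nobody remembers whether its quick thread is left- or right-handed: it comes loose after about an eighth of a turn one way and meets a firm stop almost at once the other way, so feel out which without wrenching it against the stop. Finish still gripping the cap and holding it still and upright, straight above the open mouth, about 7 cm higher than where it sat; let the plunger spring back, and leave the tumbler, the tape and the shaker where they are.

Things in the scene. Friction and masses are not known exactly. Their poses are not given: they have to be found in the camera images.
- canister: Steel pressure canister, fixed to the worktop, 104 mm in diameter (rubber foot 112 mm), neck 80 mm outside, rim 115 mm above the worktop. Origin: centre of its underside; z up; its -y axis points to the side column, 34 mm in diameter (collar 37 mm), 80 mm high, 80 mm from the canister's axis, which carries the plunger upright on its top.
- mouth (a point): Centre of the canister's mouth at rim height, 115 mm above the worktop; axes as the canister's. The seated cap's origin is here. Turned the right way (which differs from start to start and cannot be seen) the cap turns easily without rising, is free to lift from 0.70 to 0.83 rad (0.785 is best), stops at 0.84 rad; the wrong way a stop from 0.1 rad on, firm by 0.2 rad (1 to 1.5 N m; do not exceed 4).
- plunger_top (a point): Centre of the flat top of the plunger, a black push button 25 mm in diameter and 7 mm thick on a steel stem, on top of the side column; 102 mm above the worktop when out, 90 mm when fully in. The point moves with the plunger. Mind the arm: wall cupboards overhang the worktop behind, from x = 0.55 m on and 0.46 m up.
- plunger (a joint): How far the plunger is pushed down, in m: 0 = out, 0.012 = fully in (end of stroke). Its spring takes about 3 N to start and 8 N at the end of the stroke; it returns by itself.
- cap: Loose black cap, 0.25 to 0.38 kg, seated on the mouth: round flange 74 mm in diameter, 8 mm thick, with an upright grip bar across its top; below, a plug of 48 mm diameter with two lugs reaches 16 mm into the mouth. Origin: centre of the flange's underside; z up, x along the bar. At the start its axes agree with the canister's to 0.03 rad. Until free it lifts at most 1 to 2 mm.
- cap_bar (a point): Centre of the cap's grip bar, 24 mm above the cap's origin; axes as the cap's. The bar is 56 mm long (along x), 12 mm thick (along y) and 32 mm high above the flange, its top 40 mm above the cap's origin. Grip it across its thickness from above.
- tumbler: Clear glass tumbler, 80 mm in diameter, 91 mm high, standing to the left of the canister; bystander, origin at the centre of its underside.
- label_tape: Roll of beige tape lying flat, about 104 mm in diameter, 25 mm high, to the right of the side column; bystander, origin at the centre of its underside.
- table_shaker: Small grey-topped shaker, 44 mm in diameter, 90 mm high, standing behind the canister; bystander, origin at the centre of its underside.
Not all that is in view belongs to the job. Of the things that look like the cap, the smaller one is meant.

How it is judged (in metres and radians):
On the way, in this order (a step that is already met when the one before it is completed fails the run):
1. the plunger is pushed fully in, while the cap is still seated (value of joint plunger above 0.0105 m and z of cap in the frame of mouth below 0.01 m), for 0.1 s.
2. the cap is lifted clear out of the mouth (z of cap in the frame of mouth above 0.03 m and contact force between the fingers and cap above 0.5 N), for 0.2 s.
At the end, for the whole second after the job is handed in: The gripper still holds the cap, at rest and upright (within 0.3 rad), 50 to 130 mm above its seat and within 50 mm sideways of the mouth's axis, touching nothing of the canister; the plunger has sprung back out (within 2 mm) (z of cap in the frame of mouth between 0.05 and 0.13 m and horizontal distance between cap and mouth below 0.05 m and angle between cap's own z axis and vertical below 0.3 rad and contact force between the fingers and cap above 1 N and contact force between cap and canister below 0.1 N and linear speed of cap below 0.03 m/s and value of joint plunger below 0.002 m); the arm keeps its last pose, push and grip.
It fails at once if the glass tumbler beside the canister is pushed out of its place or knocked over (distance of tumbler from where it was at the start of the episode above 0.03 m or angle between tumbler's own z axis and vertical above 0.4 rad).
It fails at once if the roll of tape beside the canister is pushed out of its place or knocked over (distance of label_tape from where it was at the start of the episode above 0.03 m).
It fails at once if the table shaker beside the canister is pushed out of its place or knocked over (distance of table_shaker from where it was at the start of the episode above 0.03 m or angle between table_shaker's own z axis and vertical above 0.4 rad).
It fails at once if the cap is wrenched hard against its stop, or pulled hard while still locked (contact force between cap and canister above 180 N).
It also fails if it takes over 48 s, if anything falls off the work surface, if the arm or the gripper's body presses on something with over 40 N, if the wrist force passes 120 N, or if a joint passes its speed limit or range.

## Working session

There is one attempt and no reset: what is moved stays moved. The work goes in short steps, Python scripts to look and compute and a tool call to move; the robot and the scene stay as the last step left them, time stands still between calls to the robot, and variables do not carry over. Pictures are saved under pics/ and viewed, at most 10 in all, crops included, and the job is handed in when it is done.

Besides the shell and the picture viewer there is one more tool, called after "Call:" as name(argument=value, ...) on one line, values as JSON. apply_moves: Moves the arm, as the interface text tells. Scaled input: -1 to 1 covers 1000 mm each way for a shift and 90 degrees each way for a turn. Its arguments: {"type":"object","properties":{"targets":{"type":"array","items":{"type":"array","items":{"type":"number"}}},"newtons":{"type":"number"}},"required":["targets"]}

```bash
mkdir -p pics
cat > h.py <<'E'
import numpy as np,cv2
from plant import get_state,capture,close_job
def ray(c,u,v):
    K=c["camera_matrix"];x=(u-K[0,2])/K[0,0];y=(v-K[1,2])/K[1,1]
    a,b=x,y
    for _ in range(20):
        s=1+c["k1"]*(a*a+b*b);a,b=x/s,y/s
    return np.array([a,b,1.])
def at_z(c,u,v,z):
    T=c["T"];d=T[:3,:3]@ray(c,u,v);o=T[:3,3];return o+d*(z-o[2])/d[2]
def by_d(c,u,v):
    d=np.median(c["range_z"][v-1:v+2,u-1:u+2]);return c["T"][:3,:3]@(ray(c,u,v)*d)+c["T"][:3,3]
def proj(c,p):
    T=c["T"];q=T[:3,:3].T@(np.array(p)-T[:3,3]);a=q[:2]/q[2];a=a*(1+c["k1"]*(a@a));K=c["camera_matrix"]
    return K[0,0]*a[0]+K[0,2],K[1,1]*a[1]+K[1,2]
E
python3 - <<'E'
from h import *
import pickle
for n in("scene","top"):
    c=capture(n);cv2.imwrite(f"pics/{n}0.png",c["frame"][:,:,::-1]);pickle.dump(c,open(n+".pkl","wb"));print(n,c["T"].round(3).tolist(),c["k1"])
print(get_state())
E
```

```text
scene [[-0.529, -0.37, 0.764, -0.265], [-0.848, 0.221, -0.481, 0.554], [0.009, -0.902, -0.431, 0.538], [0.0, 0.0, 0.0, 1.0]] -0.15241527937770064
top [[0.015, -0.981, 0.191, 0.257], [-1.0, -0.018, -0.019, 0.103], [0.022, -0.191, -0.981, 1.222], [0.0, 0.0, 0.0, 1.0]] -0.10217245230739128
{'time_s': 0.1, 'joints': array([ 9.33416488e+01,  2.05893765e+01,  6.38768478e-01, -1.65045315e-02,
       -7.01355841e+01, -1.65067668e+01]), 'qd': array([ 0.04919573, -0.12096803,  0.13320264, -0.00885118, -0.03209137,
       -0.06591566]), 'joint_torque': array([-1.81631367e-03, -5.84157908e+01,  2.93753582e+01,  7.01550096e+00,
        1.01966097e-02, -6.09432027e-05]), 'tcp_pos': array([0.153676  , 0.65685716, 0.2446952 ]), 'eef_rot': array([ 1.79912951e+02, -9.61521612e-03, -1.31707306e+01]), 'contact_force': array([ 0.54991055,  0.81577372, -0.07059873]), 'moment': array([0.00467066, 0.0158328 , 0.05823102]), 'gripper_force': 0.0, 'gripper_width': 0.08809653740531988}
```

View pics/scene0.png

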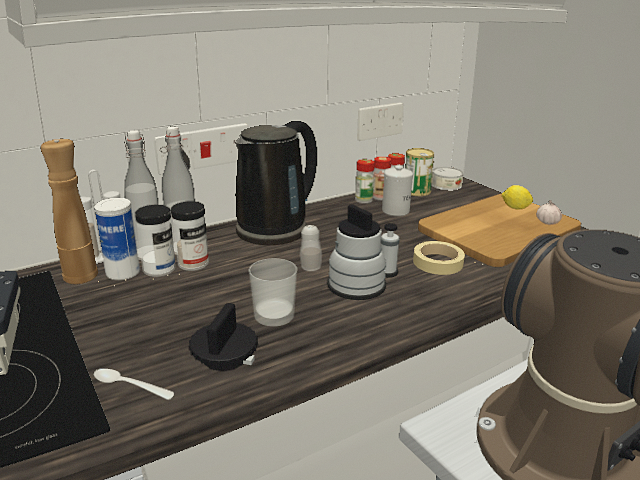

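View pics/top0.png

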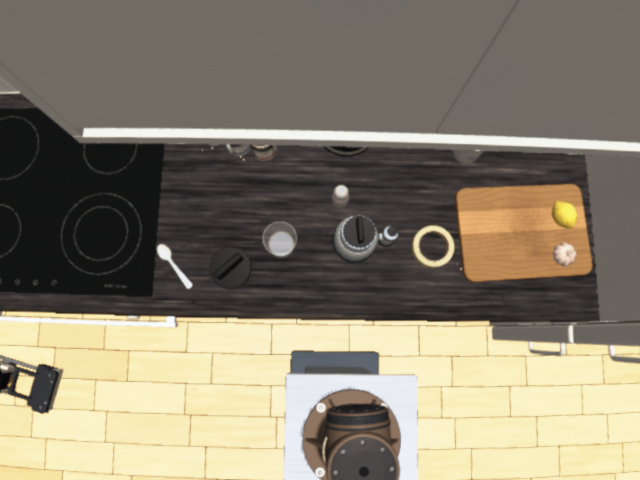

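The scene view shows the black cap seated on the canister at scene (358,222) / top (360,230). The look-alike is a larger black lid lying on the worktop at scene (223,340) / top (231,266). The plunger column is at scene (390,235) / top (390,235). The tumbler is at top (280,240), the tape at (434,246) and the shaker at (341,192). I choose the cap on the canister and check it in a close crop.

Run:
```python
from h import *
import pickle
a=pickle.load(open("scene.pkl","rb"));b=pickle.load(open("top.pkl","rb"))
f=lambda c,x,y,w,h,k:cv2.resize(c["frame"][y:y+h,x:x+w,::-1],None,fx=k,fy=k,interpolation=cv2.INTER_CUBIC)
m=np.hstack([f(b,315,175,100,150,4)[:600],f(a,320,200,100,150,4)]);cv2.imwrite("pics/crop0.png",m)
print(by_d(b,360,225),by_d(b,390,233), by_d(a,357,210),by_d(a,390,227),by_d(b,341,190))
print(at_z(b,360,230,.155),at_z(b,390,232,.102))
```

```text
[ 0.48535178 -0.00515943  0.15650726] [ 0.47910746 -0.08054282  0.10317678] [0.47822623 0.00112057 0.1543825 ] [ 0.47903482 -0.07827789  0.10276332] [0.58421512 0.03339248 0.08946981]
[ 0.47435688 -0.00529971  0.155     ] [ 0.481714   -0.08076534  0.102     ]
```

View pics/crop0.png

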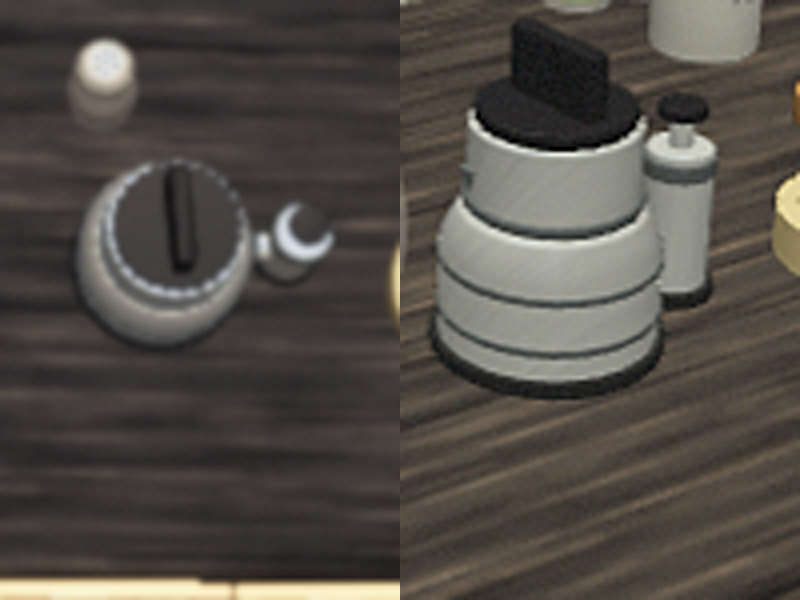

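The crop confirms it: the bar top runs from top px (359,217) to (361,242), and the black button is at about (392.7,230.5), half over the pale collar. Refining with the depth cloud.

Run:
```python
from h import *
import pickle
for n,(x0,x1,y0,y1) in dict(top=(310,470,170,290),scene=(300,470,200,300)).items():
    c=pickle.load(open(n+".pkl","rb"))
    P=[];D=[]
    for v in range(y0,y1):
        for u in range(x0,x1):
            P.append(c["T"][:3,:3]@(ray(c,u,v)*c["range_z"][v,u])+c["T"][:3,3]);D.append(c["frame"][v,u].max())
    P=np.array(P);D=np.array(D)
    def show(s,m):
        q=P[m];print(n,s,len(q),"mean",q.mean(0).round(4),"mid",((q.min(0)+q.max(0))/2)[:2].round(4),"ext",np.ptp(q,axis=0).round(3));return q
    near=(abs(P[:,0]-.48)<.06)&(abs(P[:,1])<.055)
    q=show("bar",near&(P[:,2]>.146)&(P[:,2]<.165))
    w,V=np.linalg.eigh(np.cov(q[:,:2].T));d=V[:,1]*np.sign(V[0,1]);print("yaw",np.degrees(np.arctan2(d[1],d[0])))
    show("flange",near&(P[:,2]>.117)&(P[:,2]<.128)&(D<90))
    show("btn",(abs(P[:,0]-.48)<.03)&(abs(P[:,1]+.08)<.03)&(P[:,2]>.097)&(P[:,2]<.108))
    show("tape",(abs(P[:,0]-.47)<.09)&(P[:,1]<-.12)&(P[:,1]>-.28)&(P[:,2]>.019)&(P[:,2]<.03))
b=pickle.load(open("top.pkl","rb"))
r=lambda x,y,z:at_z(b,315+x/4,175+y/4,z)
print(r(176,168,.155),r(184,270,.155),r(311,222,.102))
```

```text
top bar 142 mean [ 0.4767 -0.0056  0.1555] mid [ 0.4767 -0.0065] ext [0.054 0.016 0.014]
yaw 5.757294456392123
top flange 563 mean [ 0.4771 -0.0059  0.1243] mid [ 0.4791 -0.0062] ext [0.072 0.069 0.011]
top btn 88 mean [ 0.4843 -0.0856  0.1032] mid [ 0.4837 -0.0856] ext [0.024 0.024 0.01 ]
top tape 766 mean [ 0.4706 -0.2174  0.025 ] mid [ 0.4771 -0.2155] ext [0.165 0.129 0.011]
scene bar 196 mean [ 0.4753 -0.0011  0.1524] mid [ 0.4775 -0.0036] ext [0.057 0.018 0.011]
yaw 7.943927060870054
scene flange 483 mean [0.4675 0.0055 0.123 ] mid [ 0.4768 -0.0041] ext [0.074 0.074 0.011]
scene btn 89 mean [ 0.4825 -0.0814  0.1017] mid [ 0.4856 -0.0838] ext [0.029 0.024 0.008]
scene tape 769 mean [ 0.4693 -0.2096  0.0236] mid [ 0.4858 -0.2137] ext [0.148 0.131 0.009]
[ 0.5038336  -0.00310238  0.155     ] [ 0.44629913 -0.00748833  0.155     ] [ 0.48540055 -0.0872675   0.102     ]
```

Call:
apply_moves(targets=[[0,0.0248,0.0162,0,0,0,0],[0,0.0248,0.0162,0,0,0,0],[0,0.0248,0.0162,0,0,0,0],[0,0.0248,0.0162,0,0,0,0],[0,0.0248,0.0162,0,0,0,0],[0,0.0248,0.0162,0,0,0,0],[0,0.0248,0.0162,0,0,0,0],[0,0.0248,0.0162,0,0,0,0],[0,0.0248,0.0162,0,0,0,0],[0,0.0248,0.0162,0,0,0,0],[0,0.0248,0.0162,0,0,0,0],[0,0.0248,0.0162,0,0,0,0],[0,0,0,0,0,0,0]], newtons=20)

```text
time_s: 1.18
tcp_pos: [0.4013, 0.3968, 0.2453]
eef_rot: [179.9, 0.0, -13.3]
contact_force: [-0.8, -0.4, -0.4]
gripper_width: 0.0065
gripper_force: 0.0
```

Call:
apply_moves(targets=[[0,0.0137,0.0324,0,0,0,0],[0,0.0137,0.0324,0,0,0,0],[0,0.0137,0.0324,0,0,0,0],[0,0.0137,0.0324,0,0,0,0],[0,0.0137,0.0324,0,0,0,0],[0,0.0137,0.0324,0,0,0,0],[0,0.0137,0.0324,0,0,0,0],[0,0.0137,0.0324,0,0,0,0],[0,0.0137,0.0324,0,0,0,0],[0,0.0137,0.0324,0,0,0,0],[0,0.0137,0.0324,0,0,0,0],[0,0.0137,0.0324,0,0,0,0],[0,0.0137,0.0324,0,0,0,0],[0,0.0137,0.0324,0,0,0,0],[0,0,0,0,0,0,0],[0,0,0,0,0,0,0]])

```text
time_s: 2.52
tcp_pos: [0.4824, -0.0868, 0.245]
eef_rot: [180.0, 0.1, -13.4]
contact_force: [0.1, 1.2, -0.2]
gripper_width: 0.0007
gripper_force: 0.0
```

Call:
apply_moves(targets=[[0,0,0,0,0,0,0.0727],[0,0,0,0,0,0,0.0727],[0,0,0,0,0,0,0.0727],[0,0,0,0,0,0,0.0727],[0,0,0,0,0,0,0.0727],[0,0,0,0,0,0,0.0727],[0,0,0,0,0,0,0.0727],[0,0,0,0,0,0,0.0727],[0,0,0,0,0,0,0.0727],[0,0,0,0,0,0,0.0727],[0,0,0,0,0,0,0.0727],[0,0,0,0,0,0,0],[0,0,0,0,0,0,0],[0,0,0,0,0,0,0]])

```text
time_s: 3.68
tcp_pos: [0.4826, -0.0845, 0.2455]
eef_rot: [180.0, 0.0, -84.9]
contact_force: [0.1, 0.1, -0.2]
gripper_width: 0.0007
gripper_force: 0.0
```

Call:
apply_moves(targets=[[0,0,0,0.022,0,0,0],[0,0,0,0.022,0,0,0],[0,0,0,0.022,0,0,0],[0,0,0,0.022,0,0,0],[0,0,0,0.022,0,0,0],[0,0,0,0.003,0,0,0],[0,0,0,0.003,0,0,0],[0,0,0,0.003,0,0,0],[0,0,0,0.003,0,0,0],[0,0,0,0.003,0,0,0],[0,0,0,0.003,0,0,0],[0,0,0,0,0,0,0],[0,0,0,0,0,0,0],[0,0,0,0,0,0,0]])

```text
time_s: 4.85
tcp_pos: [0.4834, -0.0851, 0.1182]
eef_rot: [-179.9, 0.0, -85.1]
contact_force: [1.2, 1.6, 4.1]
gripper_width: 0.0006
gripper_force: 2.0
```

Run:
```python
from h import *
c=capture("scene");m=cv2.resize(c["frame"][120:280,300:460,::-1],None,fx=3.5,fy=3.5,interpolation=cv2.INTER_CUBIC);cv2.imwrite("pics/press.png",m)
s=get_state();print(s["contact_force"],s["moment"])
```

```text
[1.0486536  0.77060741 3.69221295] [ 0.44452551 -0.47380153 -0.00048619]
```

View pics/press.png

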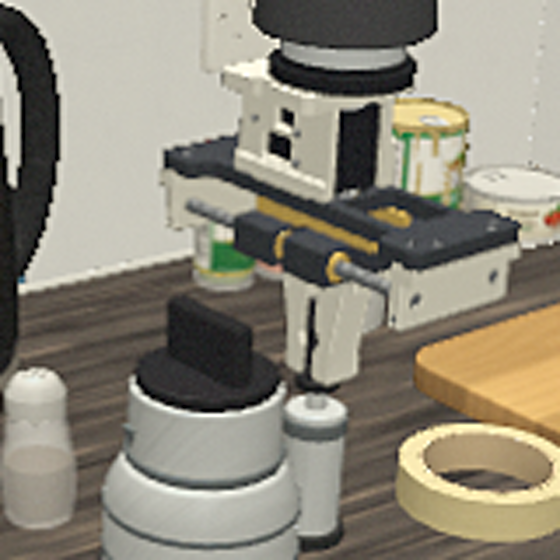

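The closed fingertips sit on the black button at crop (318,383), clear of the cap bar, with about 4 N on the spring. I press on to the end of the stroke.

Call:
apply_moves(targets=[[0,0,0,0.002,0,0,0],[0,0,0,0.002,0,0,0],[0,0,0,0.002,0,0,0],[0,0,0,0.002,0,0,0],[0,0,0,0.001,0,0,0],[0,0,0,0,0,0,0],[0,0,0,0,0,0,0],[0,0,0,0,0,0,0]])

```text
time_s: 5.57
tcp_pos: [0.4835, -0.0851, 0.1093]
eef_rot: [-179.9, -0.0, -85.1]
contact_force: [0.0, 1.2, 9.5]
gripper_width: 0.0002
gripper_force: 4.5
```

Call:
apply_moves(targets=[[0,0,0,0.001,0,0,0],[0,0,0,0.001,0,0,0],[0,0,0,0,0,0,0],[0,0,0,0,0,0,0],[0,0,0,0,0,0,0]])

```text
time_s: 5.98
tcp_pos: [0.4836, -0.0852, 0.109]
eef_rot: [-179.9, -0.0, -85.1]
contact_force: [-7.1, 3.8, 28.4]
gripper_width: 0.0003
gripper_force: 14.3
```

The stroke ends firmly at 28 N, so the plunger is fully in. I retract, move above the cap and turn across the bar.

Call:
apply_moves(targets=[[0,0,0,-0.01,0,0,0],[0,0,0,-0.025,0,0,0],[0,0,0,-0.025,0,0,0],[0,0,0,-0.025,0,0,0],[0,0,0,-0.025,0,0,0],[0.5,-0.02,0,0,0,0,0],[0.5,-0.02,0,0,0,0,0],[0.5,-0.02,0,0,0,0,0],[0.5,-0.02,0,0,0,0,0],[0.5,0,0,0,0,0,0]])

```text
time_s: 6.82
tcp_pos: [0.4751, -0.0037, 0.216]
eef_rot: [179.9, 0.0, -85.1]
contact_force: [0.2, -0.8, -0.8]
gripper_width: 0.0285
gripper_force: 0.0
```

Call:
apply_moves(targets=[[0.5,0,0,0,0,0,-0.0718],[0.5,0,0,0,0,0,-0.0718],[0.5,0,0,0,0,0,-0.0718],[0.5,0,0,0,0,0,-0.0718],[0.5,0,0,0,0,0,-0.0718],[0.5,0,0,0,0,0,-0.0718],[0.5,0,0,0,0,0,-0.0718],[0.5,0,0,0,0,0,-0.0718],[0.5,0,0,0,0,0,-0.0718],[0.5,0,0,0,0,0,-0.0718],[0.5,0,0,0,0,0,-0.0718],[0.5,0,0,0,0,0,-0.0718],[0.5,0,0,0,0,0,-0.0718],[0.5,0,0,0,0,0,-0.0718],[0.5,0,0,0,0,0,0],[0.5,0,0,0,0,0,0],[0.5,0,0,0,0,0,0]])

```text
time_s: 8.23
tcp_pos: [0.4756, -0.0058, 0.2162]
eef_rot: [180.0, 0.1, 5.1]
contact_force: [-0.1, -0.0, -0.3]
gripper_width: 0.0436
gripper_force: 0.0
```

Run:
```python
from h import *
c=capture("scene");m=cv2.resize(c["frame"][100:300,280:460,::-1],None,fx=3,fy=3,interpolation=cv2.INTER_CUBIC);cv2.imwrite("pics/over.png",m)
s=get_state();print(s["tcp_pos"],s["eef_rot"],s["joints"].round(1),s["contact_force"],s["moment"])
```

```text
[ 0.47568244 -0.0056898   0.21630014] [1.79993359e+02 3.65376902e-02 5.14140223e+00] [ 23.1   2.8 -26.1  -0.  -61.1  72.1] [-0.57037694 -0.46604923 -0.71138673] [-0.05466374 -0.05219757  0.04686027]
```

View pics/over.png

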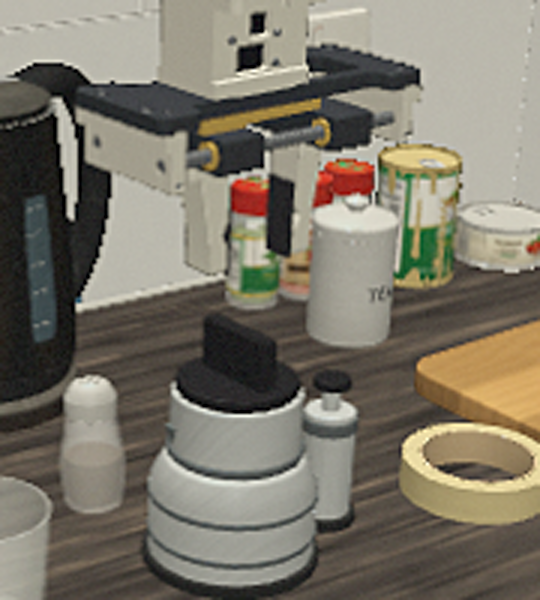

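The plunger has sprung back out (crop (333,380)). The open fingers straddle the bar (crop (240,350)) from above. I descend and close.

Call:
apply_moves(targets=[[0.5,0,0,0.02,0,0,0],[0.5,0,0,0.02,0,0,0],[0.5,0,0,0.015,0,0,0],[0.5,0,0,0.008,0,0,0],[0.5,0,0,0.005,0,0,0],[0.5,0,0,0.002,0,0,0],[0.5,0,0,0,0,0,0],[0.5,0,0,0,0,0,0]])

```text
time_s: 8.95
tcp_pos: [0.4764, -0.0054, 0.1472]
eef_rot: [-180.0, -0.1, 5.3]
contact_force: [0.7, 0.8, -0.8]
gripper_width: 0.0437
gripper_force: 0.0
```

Call:
apply_moves(targets=[[0,0,0,0,0,0,0],[0,0,0,0,0,0,0],[0,0,0,0,0,0,0],[0,0,0,0,0,0,0],[0,0,0,0,0,0,0],[0,0,0,0,0,0,0],[0,0,0,0,0,0,0],[0,0,0,0,0,0,0]], newtons=30)

```text
time_s: 9.62
tcp_pos: [0.476, -0.0054, 0.1467]
eef_rot: [-180.0, -0.0, 5.3]
contact_force: [-0.5, 1.4, 1.6]
gripper_width: 0.012
gripper_force: 30.0
```

Run:
```python
from h import *
s=get_state();print(s["tcp_pos"],s["eef_rot"],s["contact_force"],s["moment"],s["gripper_width"],s["gripper_force"])
```

```text
[ 0.47599049 -0.00544807  0.14669195] [-1.79996316e+02 -1.04553201e-02  5.32762496e+00] [-0.54386908  1.37889295  1.60049559] [ 0.14416508  0.21055401 -0.07956734] 0.011968054607269546 29.994103610515594
```

Call:
apply_moves(targets=[[0,0,0,0,0,0,-0.0167],[0,0,0,0,0,0,-0.0167],[0,0,0,0,0,0,-0.0167],[0,0,0,0,0,0,-0.0167],[0,0,0,0,0,0,-0.0167],[0,0,0,0,0,0,-0.0167],[0,0,0,0,0,0,0],[0,0,0,0,0,0,0]])

```text
time_s: 10.28
tcp_pos: [0.4746, -0.0063, 0.1467]
eef_rot: [180.0, 0.2, 14.3]
contact_force: [-5.4, -3.0, 7.9]
gripper_width: 0.0117
gripper_force: 30.3
```

Run:
```python
from h import *
s=get_state();print(s["tcp_pos"],s["eef_rot"],s["contact_force"],s["moment"],s["gripper_width"],s["gripper_force"])
```

```text
[ 0.47458852 -0.0063111   0.14667641] [1.79974832e+02 1.53708003e-01 1.42854006e+01] [-5.44336027 -3.01708572  7.8855901 ] [-0.71251238  2.07105413 -0.5435829 ] 0.011672656648656412 30.254095494747162
```

Call:
apply_moves(targets=[[0,0,0,0,0,0,-0.014],[0,0,0,0,0,0,-0.014],[0,0,0,0,0,0,0],[0,0,0,0,0,0,0]])

```text
time_s: 10.62
tcp_pos: [0.4746, -0.0063, 0.1466]
eef_rot: [180.0, 0.2, 16.8]
contact_force: [-5.1, -2.6, 7.1]
gripper_width: 0.0121
gripper_force: 31.2
```

Run:
```python
from h import *
s=get_state();print(s["tcp_pos"],s["eef_rot"],s["contact_force"],s["moment"],s["gripper_width"],s["gripper_force"])
```

```text
[ 0.47459982 -0.00627752  0.14664533] [1.79988191e+02 1.51182555e-01 1.67859619e+01] [-5.11877959 -2.59039084  7.12818878] [-0.73480206  1.92641395 -0.73921343] 0.01209740742376112 31.235280632972717
```

Call:
apply_moves(targets=[[0,0,0,0,0,0,0.0285],[0,0,0,0,0,0,0.0285],[0,0,0,0,0,0,0.0285],[0,0,0,0,0,0,0.0285],[0,0,0,0,0,0,0.0285],[0,0,0,0,0,0,0.0285],[0,0,0,0,0,0,0.0285],[0,0,0,0,0,0,0.0285],[0,0,0,0,0,0,0],[0,0,0,0,0,0,0]])

```text
time_s: 11.45
tcp_pos: [0.4761, -0.0054, 0.1467]
eef_rot: [-180.0, -0.0, -3.6]
contact_force: [0.6, 0.7, 0.5]
gripper_width: 0.0118
gripper_force: 30.0
```

Run:
```python
from h import *
s=get_state();print(s["tcp_pos"],s["eef_rot"],s["contact_force"],s["moment"],s["gripper_width"],s["gripper_force"])
```

```text
[ 0.47614677 -0.00543158  0.14666414] [-1.79990353e+02 -2.50340312e-02 -3.58116714e+00] [0.60935486 0.72486174 0.50015009] [ 0.03658634 -0.26868614 -0.10009315] 0.011776969398757739 29.984064996242523
```

Counter-clockwise meets resistance that grows with angle; clockwise turns freely, so I carry on clockwise to about 44°.

Call:
apply_moves(targets=[[0,0,0,0,0,0,0.028],[0,0,0,0,0,0,0.028],[0,0,0,0,0,0,0.028],[0,0,0,0,0,0,0.028],[0,0,0,0,0,0,0.028],[0,0,0,0,0,0,0.028],[0,0,0,0,0,0,0.028],[0,0,0,0,0,0,0.028],[0,0,0,0,0,0,0.028],[0,0,0,0,0,0,0.028],[0,0,0,0,0,0,0.028],[0,0,0,0,0,0,0.028],[0,0,0,0,0,0,0.028],[0,0,0,0,0,0,0.028],[0,0,0,0,0,0,0],[0,0,0,0,0,0,0],[0,0,0,0,0,0,0]])

```text
time_s: 12.87
tcp_pos: [0.4765, -0.005, 0.1467]
eef_rot: [-179.9, -0.0, -38.8]
contact_force: [2.3, 4.9, -0.0]
gripper_width: 0.0118
gripper_force: 30.0
```

Run:
```python
from h import *
s=get_state();print(s["tcp_pos"],s["eef_rot"],s["contact_force"],s["moment"],s["gripper_width"],s["gripper_force"])
```

```text
[ 0.47647872 -0.00498995  0.14673212] [-1.79923618e+02 -2.37226808e-02 -3.88072762e+01] [ 2.28397521  4.88090579 -0.01653957] [ 1.63180357 -0.7937966  -0.00804395] 0.011821496559031674 29.99342054128647
```

Now I lift gently by 6 mm and check the force.

Call:
apply_moves(targets=[[0,0,0,-0.002,0,0,0],[0,0,0,-0.002,0,0,0],[0,0,0,-0.002,0,0,0],[0,0,0,0,0,0,0],[0,0,0,0,0,0,0]])

```text
time_s: 13.28
tcp_pos: [0.4758, -0.005, 0.1523]
eef_rot: [-180.0, 0.0, -38.9]
contact_force: [1.6, 5.4, -2.8]
gripper_width: 0.0115
gripper_force: 30.0
```

Call:
apply_moves(targets=[[0,0,0,-0.003,0,0,0],[0,0,0,-0.004,0,0,0],[0,0,0,-0.006,0,0,0],[0,0,0,-0.008,0,0,0],[0,0,0,-0.01,0,0,0],[0,0,0,-0.01,0,0,0],[0,0,0,-0.01,0,0,0],[0,0,0,-0.008,0,0,0],[0,0,0,-0.005,0,0,0],[0,0,0,0,0,0,0],[0,0,0,0,0,0,0],[0,0,0,0,0,0,0],[0,0,0,0,0,0,0],[0,0,0,0,0,0,0],[0,0,0,0,0,0,0]])

```text
time_s: 14.53
tcp_pos: [0.4758, -0.0055, 0.2162]
eef_rot: [180.0, 0.0, -38.9]
contact_force: [0.3, 0.6, -2.5]
gripper_width: 0.0117
gripper_force: 30.0
```

Run:
```python
from h import *
c=capture("scene");m=cv2.resize(c["frame"][100:300,280:460,::-1],None,fx=3,fy=3,interpolation=cv2.INTER_CUBIC);cv2.imwrite("pics/lift.png",m)
s=get_state();print(s["tcp_pos"],s["contact_force"],s["moment"],abs(s["qd"]).max())
```

```text
[ 0.47579834 -0.00552816  0.21624431] [-0.39438658  0.79521461 -2.81353733] [ 0.02138167 -0.01348932 -0.03992545] 0.1831163440181318
```

View pics/lift.png

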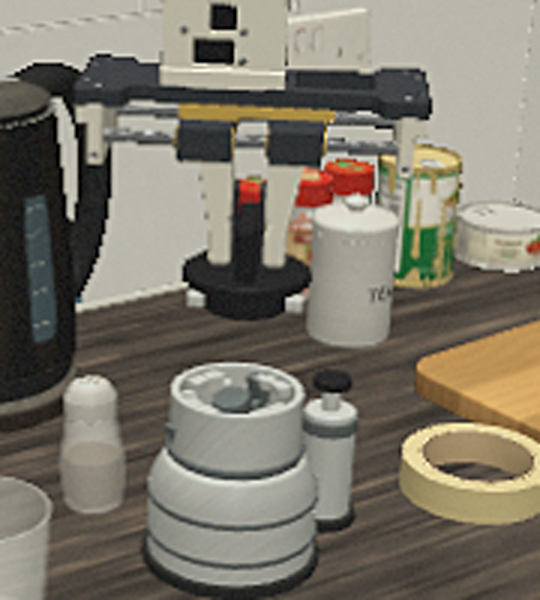

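The cap hangs upright in the fingers (crop (247,285)) straight above the open mouth (crop (238,392)). The plunger is out and the bystanders have not moved, so I hand the job in.

```bash
python3 -c "
from plant import close_job
print(close_job())"
```

```text
the job is handed in; nothing more can be done
None
```

The job is handed in: the plunger was pressed to its end stop and sprang back, the cap came loose clockwise (seen from above), and the gripper holds it still and upright about 7 cm above the open mouth with the tumbler, tape and shaker untouched; no verdict was returned.

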